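Make up the glazing kit and the carving kit for the pottery class

ROBOT

A 6-joint arm with a two-finger parallel gripper is mounted at the origin on the work surface. World frame = base frame: x ahead of the robot, y to its left, z up, the work surface at z = 0. Lengths are in m, angles in rad, forces in N, time in s.
With the tool pointing down it reaches from about 0.275 to 0.825 m from the base axis. Payload 5.2 kg.
Tool frame: the origin (TCP) lies on the front face of the gripper's body, between the roots of the fingers; the fingertips stand 84 mm ahead of it and the grasp point (between the pads) lies 65 mm ahead of it; z points along the fingers, y is the line along which they close (so a half turn about z gives the same grasp; the last joint's range is limited). The gripper opens to 93 mm and grips with 3 to 60 N. Pads are 15 mm wide; open, the fingers measure 128 mm over their backs; the gripper's body (75 mm by 188 mm) begins 65 mm behind the grasp point.
Start: joints at [-1.426, 0.259, 1.535, -0, 1.348, -0.203], TCP at [0.187, -0.517, 0.303] pointing down, gripper open.
Joint ranges: [-3.14, 3.14], [-0.91, 2.08], [0.19, 2.58], [-1.22, 4.36], [0.22, 2.71], [-3.12, 3.12]. Speed limits (rad/s): [2.57, 2.57, 3.14, 3.14, 3.14, 3.14].

INTERFACE

Orientations are given as [roll, pitch, yaw] about the fixed x, y, z axes, in that order (R = Rz(yaw) Ry(pitch) Rx(roll)).
In Python, from workcell import robot gives the robot as it stands.
- The arm moves only by the shell command python3 -m pendant 'ROWS' [FORCE]. ROWS is JSON, a list of rows, each an object of numbers: "fingers": the closure, from -1 (fully open) to 1 (shut); "tx", "ty", "tz": the shift along the tool's x, y, z in m; "rx", "ry", "rz": the turn, a rotation vector about the tool's x, y, z in rad. In form: [{"fingers": .., "tx": .., "ty": .., "tz": .., "rx": .., "ry": .., "rz": ..}, ...]. A call has 1 to 20 rows; each row is the pose to reach, as a shift and turn from the pose commanded when the call began, along the tool's axes at that moment; what a row does not reach only later rows make up. A row lasts 1/12 s, in which the tool goes at most 41.7 mm and 7.16 degrees, less where a joint would pass 70% of its speed; a pose out of reach is approached as far as the arm can. A call with a gripper value outside its range is refused whole. The fingers move at their own pace and stop on an object; FORCE is the grip in N (left out, the last holds). Time passes only in rows, so rows that repeat a pose let the fingers close. It gives the time, the measured TCP pose, the force, the opening and the grip force at its end, in the units of the state.
- robot.observe(): the state, without advancing time (a new reading comes with each control period).
- robot.grab_frame(name): name is "scene" or "top" or "wrist"; returns a dict with "color" (420x560x3 uint8, blue, green, red), "mtx" (3x3 intrinsics, pixels), "pose" (4x4, takes a point from camera to world coordinates). Camera axes: x right, y down, z forward; pixel columns grow to the right and rows downward; lengths in m; the calibration is good to about 2 mm. A picture is of the moment at which its call begins. There is no depth.
- robot.hand_in(): hands the job in; it is judged then, once.
The state is a dict: "clock": time; "joint_pos": joint angles; "qd": joint speeds; "tau": joint torques, N m; "tool_pos": TCP position; "ee_rot": TCP orientation; "contact_force": force on the tool from outside, world axes, zero at the start; "wrist_torque": the same for the moment, N m; "gripper_width": finger opening in m; "grasp_force": force on a finger pad.
Only numpy, scipy, OpenCV 4.12 (cv2) and the standard library are available. Lean on these libraries where they do the work, as an engineer would, in place of code of your own. Each camera call takes 0.05 s, during which the arm holds its last target. There are 200 camera calls.

TASK

Make up two kits for the pottery class: on the white board the glazing kit, with the blue-lidded jar standing in the middle of the round spot and the flat brush lying centred along the long strip; on the black board the carving kit, with the yellow-lidded jar in the middle of its round spot and the red loop tool lying centred along its strip. Tools may point either way, but keep all the jars upright throughout, and leave the green-lidded jar and the black-handled palette knife where they are.

Things in the scene. Friction and masses are not known exactly. Their poses are not given: they have to be found in the camera images.
- white_board: White flat kit board, 200 mm (its x) by 160 mm (its y), 12 mm thick, fixed to the bench, lying flat. On its top, flush: a round grey spot 58 mm across, centred 38 mm to the +y side of the middle, and a long straight grey strip, 178 by 36 mm, running along x, centred 37 mm to the -y side of the middle. Origin: centre of its underside (its top is 12 mm above), z up.
- black_board: Black flat kit board, 200 mm (its x) by 160 mm (its y), 12 mm thick, fixed to the bench, lying flat. On its top, flush: a round brown spot 58 mm across, centred 38 mm to the +y side of the middle, and a long straight brown strip, 178 by 36 mm, running along x, centred 37 mm to the -y side of the middle. Origin: centre of its underside (its top is 12 mm above), z up.
- blue_jar: Glaze jar, upright, white plastic, 44 mm in diameter and 56 mm high, with a blue lid (42 mm across, the top 14 mm) and a blue band low round its side; about 140 g. Origin: centre of its underside, z up.
- yellow_jar: Glaze jar, upright, white plastic, 44 mm in diameter and 56 mm high, with a yellow lid (42 mm across, the top 14 mm) and a yellow band low round its side; about 140 g. Origin: centre of its underside, z up.
- green_jar: Glaze jar, upright, white plastic, 44 mm in diameter and 56 mm high, with a green lid (42 mm across, the top 14 mm) and a green band low round its side; about 140 g. Origin: centre of its underside, z up. Not wanted in either kit.
- brush: Lies flat on the bench; 150 mm long along its x axis. Flat glazing brush: pale wooden grip from x = -75 to +27 mm, then a steel ferrule and grey bristles up to 26 mm wide, 9 mm thick, clear of the bench. Grip 18 mm wide and 16 mm high. Origin: underside, at mid length and mid width, which is on the wooden grip; z up. About 50 g.
- loop_tool: Lies flat on the bench; 150 mm long along its x axis. Clay loop tool: red plastic grip from x = -45 to +45 mm, a thin steel wire loop at each end. Grip 18 mm wide and 16 mm high. Origin: underside, at mid length and mid width, in the middle of the red grip; z up. About 50 g.
- palette_knife: Lies flat on the bench; 150 mm long along its x axis. Palette knife: black plastic grip from x = -75 to +18 mm, then a thin steel blade. Grip 18 mm wide and 16 mm high. Origin: underside, at mid length and mid width, on the grip; z up. About 50 g. Not wanted in either kit.
There are look-alikes about, which are no part of the job. Of the things that look like the yellow_jar, take the one that is farthest to the robot's right at the start.

How it is judged:
By the outcome, as a careful person would: the job done as asked, in the order asked, and still so for the second after the job is handed in, with the robot touching nothing.
It also fails if it takes over 109 s, if anything falls off the work surface, if the arm or the gripper's body presses on something with over 40 N, if the wrist force passes 120 N, or if a joint passes its speed limit or range.

## Working session

There is one attempt and no reset: what is moved stays moved. The work goes in short steps, Python scripts to look and compute and a shell command to move; the robot and the scene stay as the last step left them, time stands still between calls to the robot, and variables do not carry over. Pictures are saved under pics/ and viewed, at most 14 in all, crops included, and the job is handed in when it is done.

```bash
ls; mkdir -p pics; python3 - <<'E'
from workcell import robot
import cv2
s=robot.observe();print(s['clock'],s['tool_pos'],s['ee_rot'],s['gripper_width'])
for n in("scene","top"):
    f=robot.grab_frame(n);cv2.imwrite(f"pics/{n}0.png",cv2.resize(f['color'],(800,600),interpolation=cv2.INTER_CUBIC));print(n,f['mtx'].round(1).tolist(),f['pose'].round(4).tolist())
    cv2.imwrite(f"{n}_raw.png",f['color'])
E
```

```text
pics
0.0 [ 0.1873985  -0.51667319  0.30191528] [-3.13980715e+00 -3.50313726e-04  3.47795295e-01] 0.09293072108363923
scene [[405.3, 0.0, 281.8], [0.0, 405.3, 201.5], [0.0, 0.0, 1.0]] [[-0.4435, 0.5609, -0.6991, 1.1689], [0.8962, 0.29, -0.3359, 0.3212], [0.0144, -0.7755, -0.6312, 0.6443], [0.0, 0.0, 0.0, 1.0]]
top [[383.2, 0.0, 278.0], [0.0, 383.2, 209.3], [0.0, 0.0, 1.0]] [[0.0603, -0.9729, 0.2231, 0.3351], [-0.9982, -0.059, 0.0122, 0.0035], [0.0013, -0.2234, -0.9747, 0.8053], [0.0, 0.0, 0.0, 1.0]]
```

View pics/top0.png

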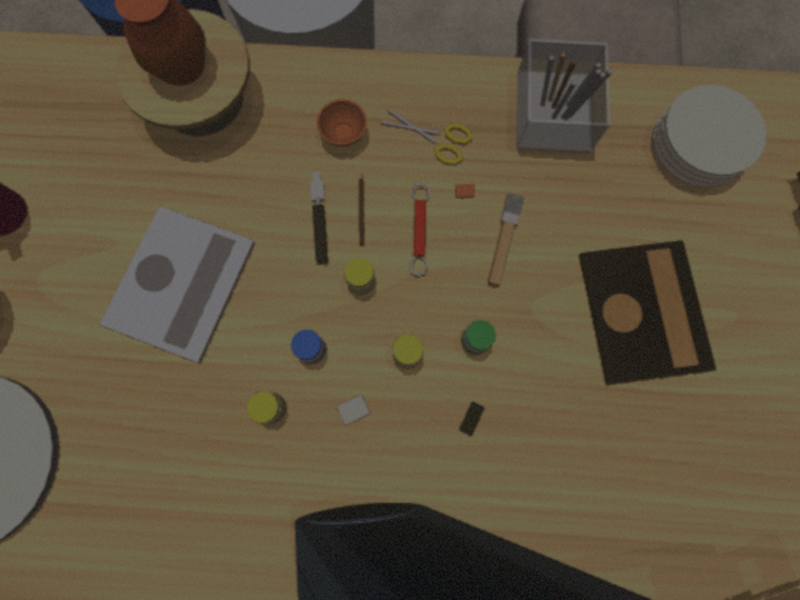

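View pics/scene0.png

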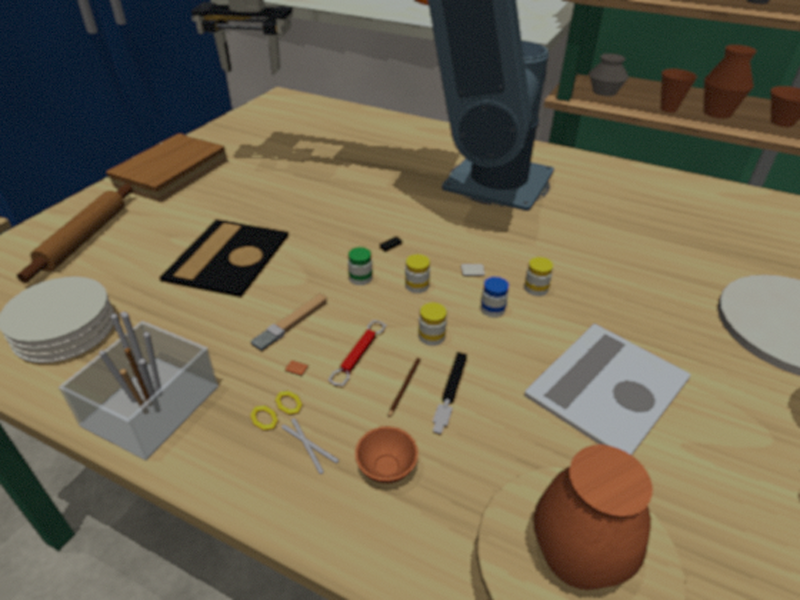

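The top view shows the white board at left (180,285) and the black board at right (648,312). The lids are blue (308,346), green (480,335) and yellow (359,273), (408,350), (263,407). Image right is the robot's right, so the wanted yellow jar is at (408,350). The loop tool is at (420,230), the brush runs (495,284) to (514,195), and the knife is at (320,220).

```bash
cat > h.py <<'E'
import numpy as np, cv2
from workcell import robot
def ray(f,uv,z):
    "pixel -> world xy on plane z"
    K,T=f['mtx'],f['pose']; d=T[:3,:3]@np.linalg.solve(K,[uv[0],uv[1],1]); o=T[:3,3]
    return (o+d*(z-o[2])/d[2])[:2]
def blob(f,lo,hi,box):
    "largest blob in HSV range, box x0,y0,x1,y1 ; returns centre of mass, minAreaRect, area"
    m=cv2.inRange(cv2.cvtColor(f['color'],cv2.COLOR_BGR2HSV),np.array(lo),np.array(hi))
    k=np.zeros_like(m);x0,y0,x1,y1=map(int,box);k[y0:y1,x0:x1]=255;m&=k
    n,l,s,c=cv2.connectedComponentsWithStats(m)
    i=1+np.argmax(s[1:,4]);pts=np.argwhere(l==i)[:,::-1].astype(np.float32)
    return c[i],cv2.minAreaRect(pts),s[i,4],pts
E
python3 - <<'E'
from h import *
f=robot.grab_frame("top");s=.7
hsv=cv2.cvtColor(f['color'],cv2.COLOR_BGR2HSV)
for n,p in dict(blue=(308,343),yellow=(408,347),green=(480,332),red=(420,230),bgrip=(503,250),wspot=(154,273),wstrip=(200,290),white=(130,310),bspot=(622,313),bstrip=(672,310),wood=(450,250),black=(600,350),y2=(359,270),y3=(263,405)).items():
    print(n,hsv[int(p[1]*s),int(p[0]*s)],ray(f,(p[0]*s,p[1]*s),0.012).round(3))
# enlarged crops
c=f['color']
cv2.imwrite('pics/c1.png',cv2.resize(c[120:275,200:380],None,fx=4.4,fy=3.8,interpolation=cv2.INTER_CUBIC))
for nm,q in dict(W=[(161,209),(254,242),(199,360),(103,325)],B=[(580,254),(683,241),(714,369),(607,383)]).items():
    P=np.array([ray(f,(a*s,b*s),.012) for a,b in q]);print(nm,P.round(3).tolist(),P.mean(0).round(4),[np.linalg.norm(P[i]-P[i-1]).round(3) for i in range(4)])
E
```

```text
blue [111 147 106] [0.443 0.139]
yellow [ 30 146 110] [ 0.446 -0.007]
green [ 63 119  90] [ 0.474 -0.111]
red [  3 174 110] [ 0.627 -0.015]
bgrip [ 17 100 110] [ 0.603 -0.142]
wspot [17 23 77] [0.535 0.38 ]
wstrip [ 9 22 83] [0.513 0.308]
white [120   5 110] [0.476 0.407]
bspot [ 16 121 103] [ 0.516 -0.32 ]
bstrip [ 17 131  97] [ 0.525 -0.394]
wood [ 22  94 111] [ 0.598 -0.062]
black [ 19 107  38] [ 0.458 -0.286]
y2 [ 30 158 108] [0.558 0.073]
y3 [ 30 154 111] [0.351 0.195]
W [[0.637, 0.386], [0.592, 0.236], [0.409, 0.295], [0.451, 0.443]] [0.5223 0.3398] [np.float64(0.194), np.float64(0.156), np.float64(0.193), np.float64(0.154)]
B [[0.603, -0.259], [0.634, -0.416], [0.441, -0.45], [0.411, -0.295]] [ 0.5222 -0.355 ] [np.float64(0.195), np.float64(0.16), np.float64(0.196), np.float64(0.158)]
```

```bash
python3 - <<'E'
from h import *
f=robot.grab_frame("top");g=robot.grab_frame("scene")
def show(n,F,lo,hi,box,z):
    b=[v*.7 for v in box];c,r,a,p=blob(F,lo,hi,b)
    q=cv2.boxPoints(r);P=np.array([ray(F,u,z) for u in q])
    e=[np.linalg.norm(P[1]-P[0]),np.linalg.norm(P[2]-P[1])];i=int(np.argmax(e));d=P[i+1]-P[i]
    print(n,'px',(c/.7).round(1),'com',ray(F,c,z).round(4),'rect',P.mean(0).round(4),'size',np.round(e,3),'ang',np.degrees(np.arctan2(d[1],d[0])).round(1),a)
show('wspot',f,(0,10,50),(40,255,95),(132,250,178,296),.012)
show('wstrip',f,(0,10,50),(40,255,95),(163,228,240,352),.012)
show('bspot',f,(0,80,70),(40,255,255),(600,290,645,336),.012)
show('bstrip',f,(0,80,70),(40,255,255),(644,248,700,372),.012)
show('red',f,(0,130,60),(10,255,255),(405,180,440,280),.016)
for F,nm,B in((f,'top',[(290,325,330,365),(385,325,430,370),(460,315,500,355)]),(g,'scene',[(475,270,515,320),(400,250,436,295),(340,240,378,290)])):
    for n,h,b in zip('byg',((100,125),(26,36),(50,75)),B):
        show(nm+n,F,(h[0],115,75),(h[1],255,255),b,.056 if nm=='top' else .050)
E
```

```text
wspot px [154.2 272.4] com [0.5355 0.3803] rect [0.5356 0.3804] size [0.055 0.056] ang -113.0 495
wstrip px [199.1 290.2] com [0.5121 0.309 ] rect [0.5137 0.3089] size [0.179 0.037] ang -16.8 1254
bspot px [621.5 312.4] com [ 0.5165 -0.3191] rect [ 0.516 -0.32 ] size [0.056 0.058] ang -86.5 580
bstrip px [671.7 307.9] com [ 0.5278 -0.3936] rect [ 0.5305 -0.3927] size [0.038 0.181] ang -169.3 1430
red px [419.3 227.1] com [ 0.63   -0.0136] rect [ 0.6305 -0.0135] size [0.015 0.088] ang -177.2 300
topb px [305.7 343.9] com [0.4355 0.1348] rect [0.4362 0.1339] size [0.038 0.038] ang -174.7 308
topy px [407.5 348.9] com [ 0.4371 -0.0056] rect [ 0.4373 -0.0053] size [0.041 0.04 ] ang -59.8 344
topg px [480.5 334.3] com [ 0.4635 -0.1054] rect [ 0.4635 -0.1061] size [0.033 0.036] ang -156.9 138
sceneb px [495.8 285.7] com [0.4355 0.1384] rect [0.437  0.1381] size [0.048 0.036] ang -168.6 160
sceney px [417.2 261. ] com [ 0.4335 -0.005 ] rect [ 0.4342 -0.0048] size [0.04  0.041] ang 24.3 147
sceneg px [358.9 254. ] com [ 0.4618 -0.1044] rect [ 0.4607 -0.1057] size [0.035 0.038] ang 28.9 118
```

View pics/c1.png

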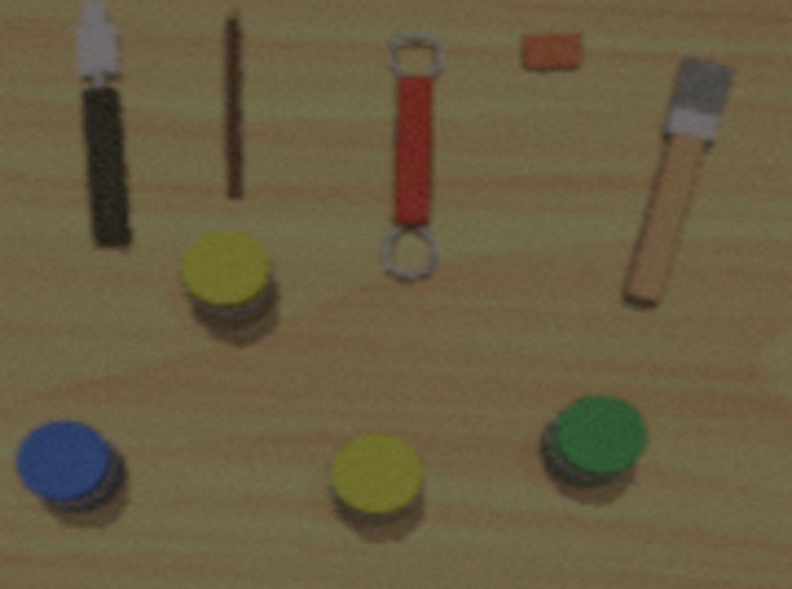

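```bash
cat >> h.py <<'E'
from scipy.spatial.transform import Rotation as Ro
def go(x,y,z,yawdeg):
    "shift/turn from present pose to TCP target, pointing down"
    s=robot.observe();R=Ro.from_euler('xyz',s['ee_rot']);T=Ro.from_euler('xyz',[np.pi,0,np.radians(yawdeg)])
    print(round(s['clock'],2),'t',R.inv().apply(np.array([x,y,z])-s['tool_pos']).round(4),'r',(R.inv()*T).as_rotvec().round(4))
E
python3 - <<'E'
from h import *
f={'mtx':np.array([[383.2,0,278],[0,383.2,209.3],[0,0,1]]),'pose':np.array([[0.0603,-0.9729,0.2231,0.3351],[-0.9982,-0.059,0.0122,0.0035],[0.0013,-0.2234,-0.9747,0.8053]])}
b=ray(f,(346.1,198.9),.012);t=ray(f,(360.7,136.3),.012);d=t-b
print(b,t,(b+t)/2,np.linalg.norm(d),np.degrees(np.arctan2(d[1],d[0])))
u=ray(f,(200+415/4.4,120+34/3.8),.008);v=ray(f,(200+410/4.4,120+279/3.8),.008);d=u-v;print(u,v,(u+v)/2,np.linalg.norm(d),np.degrees(np.arctan2(d[1],d[0])))
go(.436,.136,.2,0)
E
```

```text
[ 0.54826779 -0.1305122 ] [ 0.69388499 -0.15993912] [ 0.62107639 -0.14522566] 0.1485608015710267 -11.424705232418761
[ 0.70433776 -0.01191295] [ 0.55462276 -0.01706645] [ 0.62948026 -0.0144897 ] 0.14980367709867692 1.971458828807781
0.25 t [ 0.4562 -0.529   0.1029] r [-0.0008 -0.      0.3478]
```

```bash
R='x'; python3 -m pendant '[{"fingers":-1,"tx":0.456,"ty":-0.529,"tz":0.05,"rz":0.348},{"fingers":-1,"tx":0.456,"ty":-0.529,"tz":0.05,"rz":0.348},{"fingers":-1,"tx":0.456,"ty":-0.529,"tz":0.05,"rz":0.348},{"fingers":-1,"tx":0.456,"ty":-0.529,"tz":0.05,"rz":0.348},{"fingers":-1,"tx":0.456,"ty":-0.529,"tz":0.05,"rz":0.348},{"fingers":-1,"tx":0.456,"ty":-0.529,"tz":0.05,"rz":0.348},{"fingers":-1,"tx":0.456,"ty":-0.529,"tz":0.05,"rz":0.348},{"fingers":-1,"tx":0.456,"ty":-0.529,"tz":0.05,"rz":0.348},{"fingers":-1,"tx":0.456,"ty":-0.529,"tz":0.05,"rz":0.348},{"fingers":-1,"tx":0.456,"ty":-0.529,"tz":0.05,"rz":0.348},{"fingers":-1,"tx":0.456,"ty":-0.529,"tz":0.05,"rz":0.348},{"fingers":-1,"tx":0.456,"ty":-0.529,"tz":0.05,"rz":0.348},{"fingers":-1,"tx":0.456,"ty":-0.529,"tz":0.05,"rz":0.348},{"fingers":-1,"tx":0.456,"ty":-0.529,"tz":0.05,"rz":0.348},{"fingers":-1,"tx":0.456,"ty":-0.529,"tz":0.05,"rz":0.348},{"fingers":-1,"tx":0.456,"ty":-0.529,"tz":0.05,"rz":0.348},{"fingers":-1,"tx":0.456,"ty":-0.529,"tz":0.05,"rz":0.348},{"fingers":-1,"tx":0.456,"ty":-0.529,"tz":0.05,"rz":0.348},{"fingers":-1,"tx":0.456,"ty":-0.529,"tz":0.05,"rz":0.348},{"fingers":-1,"tx":0.456,"ty":-0.529,"tz":0.05,"rz":0.348}]'
python3 - <<'E'
from h import *
f=robot.grab_frame("wrist");cv2.imwrite('pics/w1.png',f['color'])
go(.436,.136,.1,0)
for q in((.436,.136,.056),):
    p=np.linalg.inv(f['pose'])@np.append(q,1);p=f['mtx']@p[:3];print(p[:2]/p[2])
c,r,a,_=blob(f,(100,100,50),(125,255,255),(0,0,560,420));print(c,r,a,ray(f,r[0],.056))
E
```

```text
0.3 t [ 0.4561 -0.529   0.2029] r [-0.0007 -0.      0.3478]
[-448.11535196 -414.157681  ]
[541.2254902  163.15686275] ((542.9000244140625, 165.8000030517578), (29.06888198852539, 19.677396774291992), 63.43495178222656) 204 [ 0.31919799 -0.77442055]$[0]: bad value
```

View pics/w1.png

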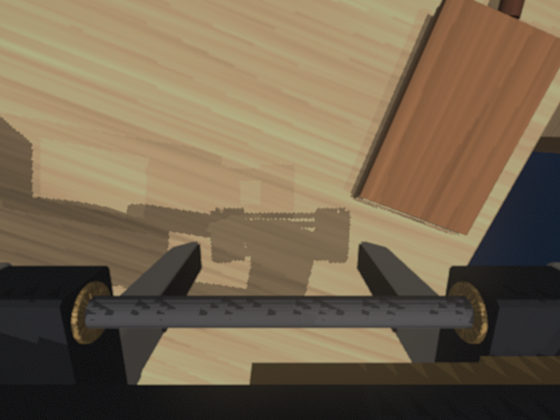

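The wrist view still shows the start area, because the move was refused. I'll send it again with every key in each row.

```bash
python3 -m pendant '[{"fingers":-1.0,"tx":0.456,"ty":-0.529,"tz":0.05,"rx":0.0,"ry":0.0,"rz":0.348}]'
```

```text
clock: 0.38
tool_pos: [0.2005, -0.4832, 0.2995]
ee_rot: [3.138, 0.002, 0.221]
contact_force: [1.0, -1.2, 0.2]
gripper_width: 0.093
grasp_force: 0.0
```

```bash
python3 - <<'E'
from h import *
go(.436,.136,.25,0)
E
```

```text
0.38 t [ 0.3657 -0.5526  0.0466] r [0.0042 0.0013 0.2212]
```

```bash
python3 -m pendant '[{"fingers":-1,"tx":0.366,"ty":-0.552,"tz":0.046,"rx":0,"ry":0,"rz":0.22},{"fingers":-1,"tx":0.366,"ty":-0.552,"tz":0.046,"rx":0,"ry":0,"rz":0.22},{"fingers":-1,"tx":0.366,"ty":-0.552,"tz":0.046,"rx":0,"ry":0,"rz":0.22},{"fingers":-1,"tx":0.366,"ty":-0.552,"tz":0.046,"rx":0,"ry":0,"rz":0.22},{"fingers":-1,"tx":0.366,"ty":-0.552,"tz":0.046,"rx":0,"ry":0,"rz":0.22},{"fingers":-1,"tx":0.366,"ty":-0.552,"tz":0.046,"rx":0,"ry":0,"rz":0.22},{"fingers":-1,"tx":0.366,"ty":-0.552,"tz":0.046,"rx":0,"ry":0,"rz":0.22},{"fingers":-1,"tx":0.366,"ty":-0.552,"tz":0.046,"rx":0,"ry":0,"rz":0.22},{"fingers":-1,"tx":0.366,"ty":-0.552,"tz":0.046,"rx":0,"ry":0,"rz":0.22},{"fingers":-1,"tx":0.366,"ty":-0.552,"tz":0.046,"rx":0,"ry":0,"rz":0.22},{"fingers":-1,"tx":0.366,"ty":-0.552,"tz":0.046,"rx":0,"ry":0,"rz":0.22},{"fingers":-1,"tx":0.366,"ty":-0.552,"tz":0.046,"rx":0,"ry":0,"rz":0.22},{"fingers":-1,"tx":0.366,"ty":-0.552,"tz":0.046,"rx":0,"ry":0,"rz":0.22},{"fingers":-1,"tx":0.366,"ty":-0.552,"tz":0.046,"rx":0,"ry":0,"rz":0.22},{"fingers":-1,"tx":0.366,"ty":-0.552,"tz":0.046,"rx":0,"ry":0,"rz":0.22},{"fingers":-1,"tx":0.366,"ty":-0.552,"tz":0.046,"rx":0,"ry":0,"rz":0.22},{"fingers":-1,"tx":0.366,"ty":-0.552,"tz":0.046,"rx":0,"ry":0,"rz":0.22},{"fingers":-1,"tx":0.366,"ty":-0.552,"tz":0.046,"rx":0,"ry":0,"rz":0.22},{"fingers":-1,"tx":0.366,"ty":-0.552,"tz":0.046,"rx":0,"ry":0,"rz":0.22},{"fingers":-1,"tx":0.366,"ty":-0.552,"tz":0.046,"rx":0,"ry":0,"rz":0.22}]'
python3 - <<'E'
from h import *
f=robot.grab_frame("wrist");cv2.imwrite('pics/w2.png',f['color'])
go(.436,.136,.1,0)
for q in((.436,.136,.056),):
    p=np.linalg.inv(f['pose'])@np.append(q,1);p=f['mtx']@p[:3];print(p[:2]/p[2])
c,r,a,_=blob(f,(100,100,50),(125,255,255),(0,0,560,420));print(c,r,a,ray(f,r[0],.056))
E
```

```text
clock: 2.05
tool_pos: [0.4369, 0.1399, 0.2538]
ee_rot: [3.141, 0.0, 0.002]
contact_force: [0.2, -0.7, -0.2]
gripper_width: 0.0931
grasp_force: 0.0
2.1 t [-0.001   0.0036  0.1539] r [0.0004 0.0001 0.0008]
[283.41629696 209.87183922]
[280.58792846 208.28837556] ((280.6346435546875, 208.32691955566406), (40.9882698059082, 40.79215621948242), 11.309932708740234) 1342 [0.43753593 0.13868617]
```

View pics/w2.png

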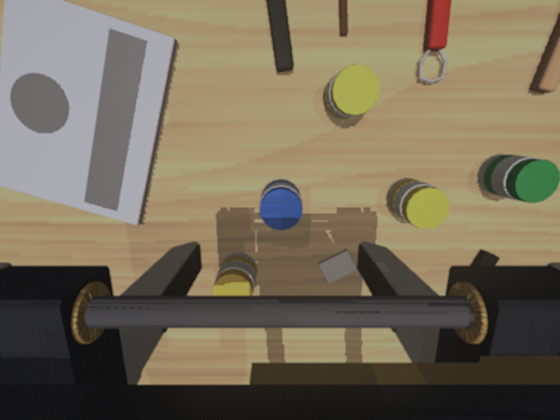

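```bash
python3 -m pendant '[{"fingers":-1,"tx":0,"ty":0.002,"tz":0.04,"rx":0,"ry":0,"rz":0},{"fingers":-1,"tx":0,"ty":0.002,"tz":0.08,"rx":0,"ry":0,"rz":0},{"fingers":-1,"tx":0,"ty":0.002,"tz":0.115,"rx":0,"ry":0,"rz":0},{"fingers":-1,"tx":0,"ty":0.002,"tz":0.14,"rx":0,"ry":0,"rz":0},{"fingers":-1,"tx":0,"ty":0.002,"tz":0.154,"rx":0,"ry":0,"rz":0},{"fingers":-1,"tx":0,"ty":0.002,"tz":0.154,"rx":0,"ry":0,"rz":0},{"fingers":1,"tx":0,"ty":0.002,"tz":0.154,"rx":0,"ry":0,"rz":0},{"fingers":1,"tx":0,"ty":0.002,"tz":0.154,"rx":0,"ry":0,"rz":0},{"fingers":1,"tx":0,"ty":0.002,"tz":0.154,"rx":0,"ry":0,"rz":0},{"fingers":1,"tx":0,"ty":0.002,"tz":0.154,"rx":0,"ry":0,"rz":0},{"fingers":1,"tx":0,"ty":0.002,"tz":0.154,"rx":0,"ry":0,"rz":0},{"fingers":1,"tx":0,"ty":0.002,"tz":0.154,"rx":0,"ry":0,"rz":0},{"fingers":1,"tx":0,"ty":0.002,"tz":0.154,"rx":0,"ry":0,"rz":0},{"fingers":1,"tx":0,"ty":0.002,"tz":0.154,"rx":0,"ry":0,"rz":0}]' 20
python3 - <<'E'
from h import *
go(.5355,.3803,.112,0)
E
```

```text
clock: 3.27
tool_pos: [0.4373, 0.1391, 0.1]
ee_rot: [3.142, -0.0, 0.003]
contact_force: [-1.4, -1.7, -0.7]
gripper_width: 0.0442
grasp_force: 0.6
3.27 t [ 0.099  -0.2409 -0.012 ] r [ 0.0001 -0.0004  0.0031]
```

```bash
python3 -m pendant '[{"fingers":1,"tx":0,"ty":0,"tz":0,"rx":0,"ry":0,"rz":0},{"fingers":1,"tx":0,"ty":0,"tz":0,"rx":0,"ry":0,"rz":0},{"fingers":1,"tx":0,"ty":0,"tz":0,"rx":0,"ry":0,"rz":0},{"fingers":1,"tx":0,"ty":0,"tz":-0.02,"rx":0,"ry":0,"rz":0},{"fingers":1,"tx":0,"ty":0,"tz":-0.06,"rx":0,"ry":0,"rz":0},{"fingers":1,"tx":0,"ty":0,"tz":-0.1,"rx":0,"ry":0,"rz":0},{"fingers":1,"tx":0.01,"ty":-0.02,"tz":-0.12,"rx":0,"ry":0,"rz":0},{"fingers":1,"tx":0.02,"ty":-0.05,"tz":-0.13,"rx":0,"ry":0,"rz":0},{"fingers":1,"tx":0.035,"ty":-0.085,"tz":-0.13,"rx":0,"ry":0,"rz":0},{"fingers":1,"tx":0.05,"ty":-0.12,"tz":-0.13,"rx":0,"ry":0,"rz":0},{"fingers":1,"tx":0.065,"ty":-0.155,"tz":-0.13,"rx":0,"ry":0,"rz":0},{"fingers":1,"tx":0.08,"ty":-0.19,"tz":-0.13,"rx":0,"ry":0,"rz":0},{"fingers":1,"tx":0.092,"ty":-0.22,"tz":-0.13,"rx":0,"ry":0,"rz":0},{"fingers":1,"tx":0.098,"ty":-0.238,"tz":-0.12,"rx":0,"ry":0,"rz":0},{"fingers":1,"tx":0.099,"ty":-0.241,"tz":-0.11,"rx":0,"ry":0,"rz":0},{"fingers":1,"tx":0.099,"ty":-0.241,"tz":-0.11,"rx":0,"ry":0,"rz":0},{"fingers":1,"tx":0.099,"ty":-0.241,"tz":-0.11,"rx":0,"ry":0,"rz":0}]' 20
python3 - <<'E'
from h import *
f=robot.grab_frame("wrist");cv2.imwrite('pics/w3.png',f['color'])
go(.5355,.3803,.113,0)
c,r,a,_=blob(f,(100,100,50),(125,255,255),(0,0,560,420));print(c,r,a,ray(f,r[0],robot.observe()['tool_pos'][2]-.1+.056))
E
```

```text
clock: 4.68
tool_pos: [0.5344, 0.3793, 0.2079]
ee_rot: [3.139, 0.004, 0.003]
contact_force: [-1.3, -0.7, -2.5]
gripper_width: 0.0435
grasp_force: 20.0
4.73 t [ 0.0008 -0.0014  0.096 ] r [0.0015 0.0022 0.0024]
[279.00990099 273.37486249] ((279.0, 269.5), (51.0, 88.0), 90.0) 3636 [0.5456586  0.37986054]
```

View pics/w3.png

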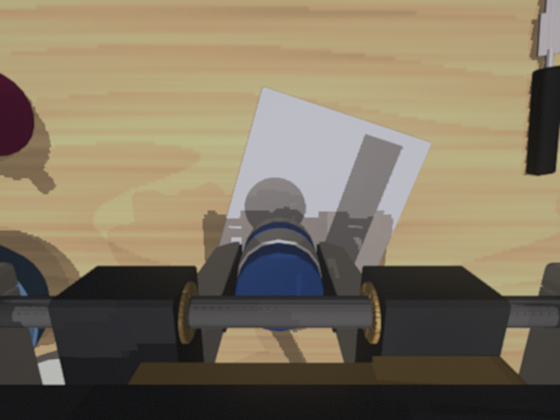

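The jar is held upright, with the gripper at 43.5 mm. The spot spans columns 244–307 with its top at row 178, so its centre is about (275.5, 209).

```bash
python3 - <<'E'
from h import *
f=robot.grab_frame("wrist")
for p in((275.5,209),(275.5,178),(244,209),(307,209)):print(ray(f,p,.012).round(4))
for p in((263,87),(431,143)):print(ray(f,p,.012).round(4))
E
```

```text
[0.5347 0.3826]
[0.5647 0.3826]
[0.5347 0.4129]
[0.5348 0.3523]
[0.6439 0.3933]
[0.5968 0.2413]
```

```bash
python3 -m pendant '[{"fingers":1,"tx":0.001,"ty":-0.0025,"tz":0.03,"rx":0,"ry":0,"rz":0},{"fingers":1,"tx":0.001,"ty":-0.0025,"tz":0.06,"rx":0,"ry":0,"rz":0},{"fingers":1,"tx":0.001,"ty":-0.0025,"tz":0.08,"rx":0,"ry":0,"rz":0},{"fingers":1,"tx":0.001,"ty":-0.0025,"tz":0.09,"rx":0,"ry":0,"rz":0},{"fingers":1,"tx":0.001,"ty":-0.0025,"tz":0.094,"rx":0,"ry":0,"rz":0},{"fingers":1,"tx":0.001,"ty":-0.0025,"tz":0.094,"rx":0,"ry":0,"rz":0},{"fingers":1,"tx":0.001,"ty":-0.0025,"tz":0.094,"rx":0,"ry":0,"rz":0}]'
python3 - <<'E'
from h import *
go(.5355,.382,.112,0)
E
```

```text
clock: 5.37
tool_pos: [0.5375, 0.3828, 0.1174]
ee_rot: [-3.141, -0.002, 0.002]
contact_force: [0.1, -0.4, -1.0]
gripper_width: 0.0439
grasp_force: 20.0
5.37 t [-0.002   0.0008  0.0054] r [-0.001  -0.0022  0.0022]
```

```bash
python3 -m pendant '[{"fingers":1,"tx":-0.002,"ty":0.0008,"tz":0.003,"rx":0,"ry":0,"rz":0},{"fingers":1,"tx":-0.002,"ty":0.0008,"tz":0.0052,"rx":0,"ry":0,"rz":0},{"fingers":1,"tx":-0.002,"ty":0.0008,"tz":0.0052,"rx":0,"ry":0,"rz":0},{"fingers":1,"tx":-0.002,"ty":0.0008,"tz":0.0052,"rx":0,"ry":0,"rz":0}]'
```

```text
clock: 5.7
tool_pos: [0.5351, 0.3823, 0.1119]
ee_rot: [-3.141, -0.002, 0.003]
contact_force: [-0.3, 0.5, 4.8]
gripper_width: 0.0437
grasp_force: 20.0
```

```bash
python3 -m pendant '[{"fingers":-1,"tx":0,"ty":0,"tz":0,"rx":0,"ry":0,"rz":0},{"fingers":-1,"tx":0,"ty":0,"tz":0,"rx":0,"ry":0,"rz":0},{"fingers":-1,"tx":0,"ty":0,"tz":0,"rx":0,"ry":0,"rz":0},{"fingers":-1,"tx":0,"ty":0,"tz":0,"rx":0,"ry":0,"rz":0},{"fingers":-1,"tx":0,"ty":0,"tz":-0.03,"rx":0,"ry":0,"rz":0},{"fingers":-1,"tx":0,"ty":0,"tz":-0.07,"rx":0,"ry":0,"rz":0},{"fingers":-1,"tx":0,"ty":0,"tz":-0.11,"rx":0,"ry":0,"rz":0},{"fingers":-1,"tx":0,"ty":0.03,"tz":-0.14,"rx":0,"ry":0,"rz":0},{"fingers":0,"tx":0.01,"ty":0.07,"tz":-0.14,"rx":0,"ry":0,"rz":0},{"fingers":0.1,"tx":0.086,"ty":0.527,"tz":-0.14,"rx":0,"ry":0,"rz":0.2},{"fingers":0.1,"tx":0.086,"ty":0.527,"tz":-0.14,"rx":0,"ry":0,"rz":0.2},{"fingers":0.1,"tx":0.086,"ty":0.527,"tz":-0.14,"rx":0,"ry":0,"rz":0.2},{"fingers":0.1,"tx":0.086,"ty":0.527,"tz":-0.14,"rx":0,"ry":0,"rz":0.2},{"fingers":0.1,"tx":0.086,"ty":0.527,"tz":-0.14,"rx":0,"ry":0,"rz":0.2},{"fingers":0.1,"tx":0.086,"ty":0.527,"tz":-0.14,"rx":0,"ry":0,"rz":0.2},{"fingers":0.1,"tx":0.086,"ty":0.527,"tz":-0.14,"rx":0,"ry":0,"rz":0.2}]'
python3 -m pendant '[{"fingers":0.1,"tx":0,"ty":0,"tz":0,"rx":0,"ry":0,"rz":0}]'
python3 - <<'E'
from h import *
go(.621,-.145,.25,-11.4)
f=robot.grab_frame("scene");cv2.imwrite('pics/s2.png',f['color'][180:360,80:520])
E
```

```text
clock: 7.03
tool_pos: [0.5933, 0.0226, 0.2505]
ee_rot: [-3.142, 0.0, -0.197]
contact_force: [0.3, 0.1, -0.1]
gripper_width: 0.0444
grasp_force: 0.0
clock: 7.12
tool_pos: [0.5947, 0.0171, 0.2504]
ee_rot: [3.138, -0.002, -0.203]
contact_force: [0.8, -0.2, 0.6]
gripper_width: 0.0426
grasp_force: 0.0
7.12 t [0.0585 0.1534 0.001 ] r [ 0.0033 -0.0016 -0.0045]
```

View pics/s2.png

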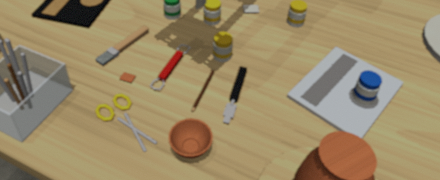

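The blue jar stands upright on the white board's spot, at (369,86) in the crop. Next I'll go over the brush.

```bash
python3 -m pendant '[{"fingers":0.1,"tx":0.058,"ty":0.153,"tz":0,"rx":0,"ry":0,"rz":0},{"fingers":0.1,"tx":0.058,"ty":0.153,"tz":0,"rx":0,"ry":0,"rz":0},{"fingers":0.1,"tx":0.058,"ty":0.153,"tz":0,"rx":0,"ry":0,"rz":0},{"fingers":0.1,"tx":0.058,"ty":0.153,"tz":0,"rx":0,"ry":0,"rz":0},{"fingers":0.1,"tx":0.058,"ty":0.153,"tz":0,"rx":0,"ry":0,"rz":0},{"fingers":0.1,"tx":0.058,"ty":0.153,"tz":0,"rx":0,"ry":0,"rz":0},{"fingers":0.1,"tx":0.058,"ty":0.153,"tz":0,"rx":0,"ry":0,"rz":0}]'
python3 - <<'E'
from h import *
f=robot.grab_frame("wrist");cv2.imwrite('pics/w4.png',f['color'])
np.savez('w4.npz',mtx=f['mtx'],pose=f['pose'])
go(.621,-.145,.075,-11.4)
E
```

```text
clock: 7.75
tool_pos: [0.6201, -0.1354, 0.2501]
ee_rot: [-3.14, 0.001, -0.197]
contact_force: [0.7, 0.4, 0.6]
gripper_width: 0.0419
grasp_force: 0.0
7.8 t [0.003  0.01   0.1753] r [-0.001   0.001   0.0033]
```

View pics/w4.png

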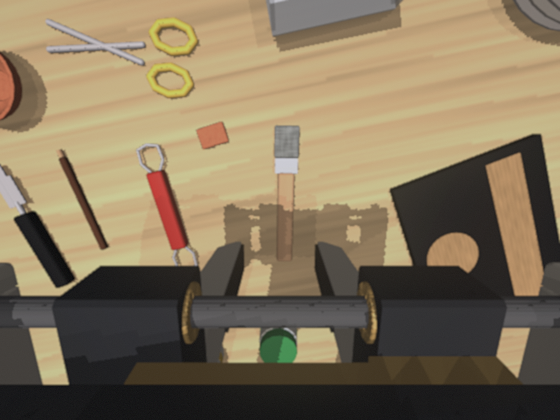

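```bash
python3 - <<'E'
from h import *
f=np.load('w4.npz')
for a,b in(((285,260),(287.2,126)),((181,248),(154.5,172))):
    A,B=ray(f,a,.014),ray(f,b,.012);d=B-A;print(A.round(4),B.round(4),((A+B)/2).round(4),np.linalg.norm(d),np.degrees(np.arctan2(d[1],d[0])))
for p in((426,257),):print('bspot~',ray(f,(453,258),.012))
E
```

```text
[ 0.5497 -0.1274] [ 0.6944 -0.1579] [ 0.622  -0.1427] 0.14787481590025223 -11.904496699192887
[ 0.5873 -0.0145] [ 0.6758 -0.0102] [ 0.6315 -0.0123] 0.08863549754218256 2.819070586643883
bspot~ [ 0.51329226 -0.31754254]
```

```bash
python3 -m pendant '[{"fingers":0.1,"tx":0.0035,"ty":0.0072,"tz":0.04,"rx":0,"ry":0,"rz":0.006},{"fingers":0.1,"tx":0.0035,"ty":0.0072,"tz":0.08,"rx":0,"ry":0,"rz":0.006},{"fingers":0.1,"tx":0.0035,"ty":0.0072,"tz":0.115,"rx":0,"ry":0,"rz":0.006},{"fingers":0.1,"tx":0.0035,"ty":0.0072,"tz":0.14,"rx":0,"ry":0,"rz":0.006},{"fingers":0.1,"tx":0.0035,"ty":0.0072,"tz":0.155,"rx":0,"ry":0,"rz":0.006},{"fingers":0.1,"tx":0.0035,"ty":0.0072,"tz":0.162,"rx":0,"ry":0,"rz":0.006},{"fingers":0.1,"tx":0.0035,"ty":0.0072,"tz":0.1635,"rx":0,"ry":0,"rz":0.006},{"fingers":0.1,"tx":0.0035,"ty":0.0072,"tz":0.1635,"rx":0,"ry":0,"rz":0.006},{"fingers":1,"tx":0.0035,"ty":0.0072,"tz":0.1635,"rx":0,"ry":0,"rz":0.006},{"fingers":1,"tx":0.0035,"ty":0.0072,"tz":0.1635,"rx":0,"ry":0,"rz":0.006},{"fingers":1,"tx":0.0035,"ty":0.0072,"tz":0.1635,"rx":0,"ry":0,"rz":0.006},{"fingers":1,"tx":0.0035,"ty":0.0072,"tz":0.1635,"rx":0,"ry":0,"rz":0.006},{"fingers":1,"tx":0.0035,"ty":0.0072,"tz":0.1635,"rx":0,"ry":0,"rz":0.006},{"fingers":1,"tx":0.0035,"ty":0.0072,"tz":0.1635,"rx":0,"ry":0,"rz":0.006},{"fingers":1,"tx":0.0035,"ty":0.0072,"tz":0.1635,"rx":0,"ry":0,"rz":0.006}]' 20
python3 - <<'E'
from h import *
go(.5138,.311,.098,-17)
E
```

```text
clock: 9.05
tool_pos: [0.6228, -0.1448, 0.0881]
ee_rot: [3.141, -0.002, -0.203]
contact_force: [-0.8, 1.5, 5.1]
gripper_width: 0.0177
grasp_force: 19.9
9.05 t [-0.1988 -0.4244 -0.0102] r [ 0.     -0.0015  0.0934]
```

```bash
python3 -m pendant '[{"fingers":1,"tx":0,"ty":0,"tz":-0.03,"rx":0,"ry":0,"rz":0},{"fingers":1,"tx":0,"ty":0,"tz":-0.07,"rx":0,"ry":0,"rz":0},{"fingers":1,"tx":-0.01,"ty":-0.02,"tz":-0.1,"rx":0,"ry":0,"rz":0},{"fingers":1,"tx":-0.025,"ty":-0.05,"tz":-0.11,"rx":0,"ry":0,"rz":0.03},{"fingers":1,"tx":-0.04,"ty":-0.085,"tz":-0.11,"rx":0,"ry":0,"rz":0.05},{"fingers":1,"tx":-0.055,"ty":-0.12,"tz":-0.11,"rx":0,"ry":0,"rz":0.07},{"fingers":1,"tx":-0.07,"ty":-0.155,"tz":-0.11,"rx":0,"ry":0,"rz":0.09},{"fingers":1,"tx":-0.085,"ty":-0.19,"tz":-0.11,"rx":0,"ry":0,"rz":0.093},{"fingers":1,"tx":-0.105,"ty":-0.225,"tz":-0.11,"rx":0,"ry":0,"rz":0.093},{"fingers":1,"tx":-0.12,"ty":-0.26,"tz":-0.11,"rx":0,"ry":0,"rz":0.093},{"fingers":1,"tx":-0.14,"ty":-0.295,"tz":-0.11,"rx":0,"ry":0,"rz":0.093},{"fingers":1,"tx":-0.155,"ty":-0.33,"tz":-0.11,"rx":0,"ry":0,"rz":0.093},{"fingers":1,"tx":-0.17,"ty":-0.365,"tz":-0.11,"rx":0,"ry":0,"rz":0.093},{"fingers":1,"tx":-0.185,"ty":-0.395,"tz":-0.1,"rx":0,"ry":0,"rz":0.093},{"fingers":1,"tx":-0.199,"ty":-0.424,"tz":-0.08,"rx":0,"ry":0,"rz":0.093},{"fingers":1,"tx":-0.199,"ty":-0.424,"tz":-0.08,"rx":0,"ry":0,"rz":0.093},{"fingers":1,"tx":-0.199,"ty":-0.424,"tz":-0.08,"rx":0,"ry":0,"rz":0.093},{"fingers":1,"tx":-0.199,"ty":-0.424,"tz":-0.08,"rx":0,"ry":0,"rz":0.093}]'
python3 - <<'E'
from h import *
go(.5138,.311,.1,-17)
f=robot.grab_frame("wrist");cv2.imwrite('pics/w5.png',f['color']);np.savez('w5.npz',mtx=f['mtx'],pose=f['pose'])
E
```

```text
clock: 10.55
tool_pos: [0.513, 0.3104, 0.1669]
ee_rot: [3.141, 0.0, -0.296]
contact_force: [0.6, -0.4, 0.5]
gripper_width: 0.0177
grasp_force: 19.9
10.55 t [ 0.0006 -0.0008  0.0669] r [0.0008 0.0001 0.0012]
```

View pics/w5.png

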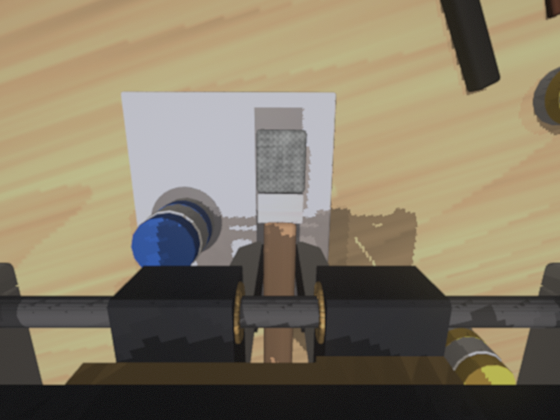

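```bash
python3 - <<'E'
from h import *
f=np.load('w5.npz')
e=ray(f,(279,107.5),.012);print(e, e-.089*np.array([np.cos(-.297),np.sin(-.297)]))
E
python3 -m pendant '[{"fingers":1,"tx":0.001,"ty":-0.0005,"tz":0.02,"rx":0,"ry":0,"rz":0},{"fingers":1,"tx":0.001,"ty":-0.0005,"tz":0.04,"rx":0,"ry":0,"rz":0},{"fingers":1,"tx":0.001,"ty":-0.0005,"tz":0.055,"rx":0,"ry":0,"rz":0},{"fingers":1,"tx":0.001,"ty":-0.0005,"tz":0.062,"rx":0,"ry":0,"rz":0},{"fingers":1,"tx":0.001,"ty":-0.0005,"tz":0.065,"rx":0,"ry":0,"rz":0},{"fingers":1,"tx":0.001,"ty":-0.0005,"tz":0.066,"rx":0,"ry":0,"rz":0},{"fingers":1,"tx":0.001,"ty":-0.0005,"tz":0.066,"rx":0,"ry":0,"rz":0},{"fingers":1,"tx":0.001,"ty":-0.0005,"tz":0.066,"rx":0,"ry":0,"rz":0}]'
```

```text
[0.59870146 0.28494807] [0.51359799 0.31099418]
clock: 11.27
tool_pos: [0.5149, 0.311, 0.1022]
ee_rot: [-3.14, -0.002, -0.297]
contact_force: [0.5, -0.6, -0.5]
gripper_width: 0.0178
grasp_force: 19.9
```

```bash
python3 -m pendant '[{"fingers":1,"tx":-0.001,"ty":0,"tz":0.001,"rx":0,"ry":0,"rz":0},{"fingers":1,"tx":-0.001,"ty":0,"tz":0.002,"rx":0,"ry":0,"rz":0},{"fingers":1,"tx":-0.001,"ty":0,"tz":0.002,"rx":0,"ry":0,"rz":0},{"fingers":1,"tx":-0.001,"ty":0,"tz":0.002,"rx":0,"ry":0,"rz":0}]'
python3 -m pendant '[{"fingers":0.1,"tx":0,"ty":0,"tz":0,"rx":0,"ry":0,"rz":0},{"fingers":0.1,"tx":0,"ty":0,"tz":0,"rx":0,"ry":0,"rz":0},{"fingers":0.1,"tx":0,"ty":0,"tz":0,"rx":0,"ry":0,"rz":0},{"fingers":0.1,"tx":0,"ty":0,"tz":-0.02,"rx":0,"ry":0,"rz":0},{"fingers":0.1,"tx":0,"ty":0,"tz":-0.06,"rx":0,"ry":0,"rz":0},{"fingers":0.1,"tx":0,"ty":0,"tz":-0.1,"rx":0,"ry":0,"rz":0},{"fingers":-1,"tx":0,"ty":0.02,"tz":-0.14,"rx":0,"ry":0,"rz":0},{"fingers":-1,"tx":0.019,"ty":0.325,"tz":-0.15,"rx":0,"ry":0,"rz":-0.297},{"fingers":-1,"tx":0.019,"ty":0.325,"tz":-0.15,"rx":0,"ry":0,"rz":-0.297},{"fingers":-1,"tx":0.019,"ty":0.325,"tz":-0.15,"rx":0,"ry":0,"rz":-0.297},{"fingers":-1,"tx":0.019,"ty":0.325,"tz":-0.15,"rx":0,"ry":0,"rz":-0.297},{"fingers":-1,"tx":0.019,"ty":0.325,"tz":-0.15,"rx":0,"ry":0,"rz":-0.297},{"fingers":-1,"tx":0.019,"ty":0.325,"tz":-0.15,"rx":0,"ry":0,"rz":-0.297},{"fingers":-1,"tx":0.019,"ty":0.325,"tz":-0.15,"rx":0,"ry":0,"rz":-0.297},{"fingers":-1,"tx":0.019,"ty":0.325,"tz":-0.15,"rx":0,"ry":0,"rz":-0.297},{"fingers":-1,"tx":0.019,"ty":0.325,"tz":-0.15,"rx":0,"ry":0,"rz":-0.297},{"fingers":-1,"tx":0.019,"ty":0.325,"tz":-0.15,"rx":0,"ry":0,"rz":-0.297},{"fingers":-1,"tx":0.019,"ty":0.325,"tz":-0.15,"rx":0,"ry":0,"rz":-0.297},{"fingers":-1,"tx":0.019,"ty":0.325,"tz":-0.15,"rx":0,"ry":0,"rz":-0.297}]'
python3 - <<'E'
from h import *
f=robot.grab_frame("wrist");cv2.imwrite('pics/w6.png',f['color'])
c,r,a,_=blob(f,(26,110,75),(36,255,255),(220,150,340,260));print(c,r,a,ray(f,r[0],.056))
g=robot.grab_frame("top")
c,r,a,_=blob(g,(26,115,75),(36,255,255),(270,227,301,259));print(c/.7,r[1],a,ray(g,c,.056))
go(.436,-.0045,.1,0)
E
```

```text
clock: 11.6
tool_pos: [0.5135, 0.3115, 0.1001]
ee_rot: [-3.141, -0.001, -0.296]
contact_force: [-1.9, -0.5, 6.0]
gripper_width: 0.018
grasp_force: 19.9
clock: 13.18
tool_pos: [0.4366, -0.0041, 0.2489]
ee_rot: [-3.141, 0.0, 0.002]
contact_force: [-0.2, -0.2, -0.3]
gripper_width: 0.0931
grasp_force: 0.0
[277.96508505 204.65174575] ((278.1551513671875, 203.2251434326172), (42.128841400146484, 30.604412078857422), 1.6846843957901) 1117 [ 0.44348646 -0.00265091]
[407.84580499 352.92517007] (20.08580780029297, 3.1189146041870117) 63 [ 0.43161563 -0.00637089]
13.28 t [-0.0005  0.0006  0.1489] r [-0.0003  0.0003  0.0029]
```

View pics/w6.png

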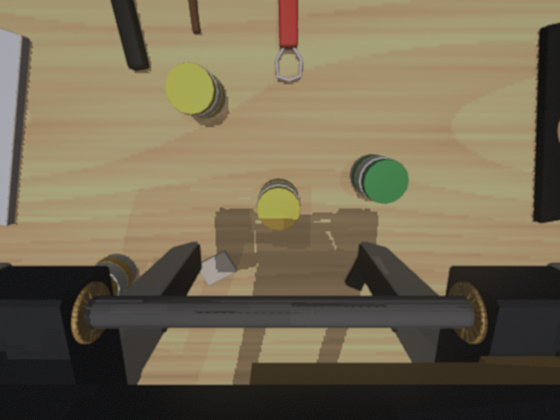

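```bash
python3 -m pendant '[{"fingers":-1,"tx":0,"ty":-0.0005,"tz":0.04,"rx":0,"ry":0,"rz":0},{"fingers":-1,"tx":0,"ty":-0.0005,"tz":0.08,"rx":0,"ry":0,"rz":0},{"fingers":-1,"tx":0,"ty":-0.0005,"tz":0.115,"rx":0,"ry":0,"rz":0},{"fingers":-1,"tx":0,"ty":-0.0005,"tz":0.14,"rx":0,"ry":0,"rz":0},{"fingers":-1,"tx":0,"ty":-0.0005,"tz":0.149,"rx":0,"ry":0,"rz":0},{"fingers":-1,"tx":0,"ty":-0.0005,"tz":0.149,"rx":0,"ry":0,"rz":0},{"fingers":1,"tx":0,"ty":-0.0005,"tz":0.149,"rx":0,"ry":0,"rz":0},{"fingers":1,"tx":0,"ty":-0.0005,"tz":0.149,"rx":0,"ry":0,"rz":0},{"fingers":1,"tx":0,"ty":-0.0005,"tz":0.149,"rx":0,"ry":0,"rz":0},{"fingers":1,"tx":0,"ty":-0.0005,"tz":0.149,"rx":0,"ry":0,"rz":0},{"fingers":1,"tx":0,"ty":-0.0005,"tz":0.149,"rx":0,"ry":0,"rz":0},{"fingers":1,"tx":0,"ty":-0.0005,"tz":0.149,"rx":0,"ry":0,"rz":0},{"fingers":1,"tx":0,"ty":-0.0005,"tz":0.149,"rx":0,"ry":0,"rz":0},{"fingers":1,"tx":0,"ty":-0.0005,"tz":0.149,"rx":0,"ry":0,"rz":0},{"fingers":1,"tx":0,"ty":-0.0005,"tz":0.149,"rx":0,"ry":0,"rz":0},{"fingers":1,"tx":0,"ty":-0.0005,"tz":0.149,"rx":0,"ry":0,"rz":0}]' 20
python3 - <<'E'
from h import *
go(.5155,-.3185,.112,0)
E
```

```text
clock: 14.62
tool_pos: [0.4365, -0.0046, 0.1003]
ee_rot: [-3.142, -0.0, 0.001]
contact_force: [-0.6, 0.6, 4.1]
gripper_width: 0.0439
grasp_force: 20.0
14.62 t [ 0.0788  0.3139 -0.0117] r [-0.     -0.0002  0.0007]
```

```bash
python3 -m pendant '[{"fingers":1,"tx":0,"ty":0,"tz":-0.02,"rx":0,"ry":0,"rz":0},{"fingers":1,"tx":0,"ty":0,"tz":-0.06,"rx":0,"ry":0,"rz":0},{"fingers":1,"tx":0,"ty":0,"tz":-0.1,"rx":0,"ry":0,"rz":0},{"fingers":1,"tx":0,"ty":0,"tz":-0.13,"rx":0,"ry":0,"rz":0},{"fingers":1,"tx":0.005,"ty":0.02,"tz":-0.14,"rx":0,"ry":0,"rz":0},{"fingers":1,"tx":0.012,"ty":0.05,"tz":-0.14,"rx":0,"ry":0,"rz":0},{"fingers":1,"tx":0.02,"ty":0.085,"tz":-0.14,"rx":0,"ry":0,"rz":0},{"fingers":1,"tx":0.03,"ty":0.12,"tz":-0.14,"rx":0,"ry":0,"rz":0},{"fingers":1,"tx":0.04,"ty":0.155,"tz":-0.14,"rx":0,"ry":0,"rz":0},{"fingers":1,"tx":0.048,"ty":0.19,"tz":-0.14,"rx":0,"ry":0,"rz":0},{"fingers":1,"tx":0.056,"ty":0.225,"tz":-0.14,"rx":0,"ry":0,"rz":0},{"fingers":1,"tx":0.065,"ty":0.26,"tz":-0.14,"rx":0,"ry":0,"rz":0},{"fingers":1,"tx":0.074,"ty":0.29,"tz":-0.13,"rx":0,"ry":0,"rz":0},{"fingers":1,"tx":0.079,"ty":0.31,"tz":-0.12,"rx":0,"ry":0,"rz":0},{"fingers":1,"tx":0.079,"ty":0.314,"tz":-0.11,"rx":0,"ry":0,"rz":0},{"fingers":1,"tx":0.079,"ty":0.314,"tz":-0.11,"rx":0,"ry":0,"rz":0},{"fingers":1,"tx":0.079,"ty":0.314,"tz":-0.11,"rx":0,"ry":0,"rz":0}]'
python3 - <<'E'
from h import *
go(.5155,-.3185,.112,0)
f=robot.grab_frame("wrist");cv2.imwrite('pics/w7.png',f['color']);np.savez('w7.npz',mtx=f['mtx'],pose=f['pose'])
E
```

```text
clock: 16.03
tool_pos: [0.5148, -0.3173, 0.2086]
ee_rot: [-3.139, 0.003, 0.001]
contact_force: [0.6, 0.6, -1.3]
gripper_width: 0.0437
grasp_force: 20.0
16.03 t [0.001  0.0015 0.0966] r [-0.0031  0.0028  0.0005]
```

View pics/w7.png

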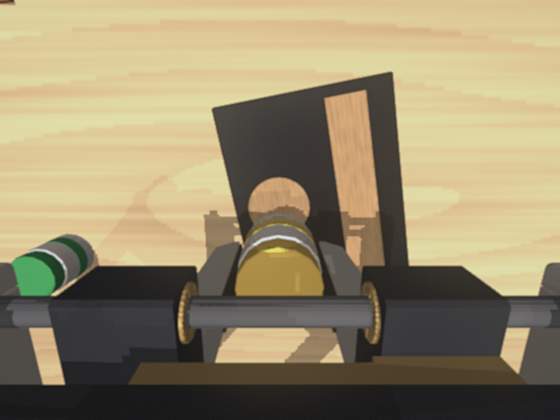

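```bash
python3 - <<'E'
from h import *
f=np.load('w7.npz')
A,B=ray(f,(212,108),.012),ray(f,(392.5,72),.012);e=(A-B)/np.linalg.norm(A-B);x=np.array([e[1],-e[0]])
c=(A+B)/2-.1*x;print(np.linalg.norm(A-B),np.degrees(np.arctan2(x[1],x[0])),'c',c,'spot',c+.038*e,'strip',c-.037*e)
s=ray(f,(346,94.5),.012);print('strip2',s-.089*x,'spot2',ray(f,(279,208),.012),ray(f,(279,177),.012)-[.029,0])
E
```

```text
0.15858508672283733 10.569316030624455 c [ 0.52264171 -0.35352505] spot [ 0.51567156 -0.31616977] strip [ 0.52942843 -0.38989729]
strip2 [ 0.5300082  -0.39081062] spot2 [ 0.51555681 -0.31620266] [ 0.51640819 -0.31620489]
```

```bash
python3 -m pendant '[{"fingers":1,"tx":0.0005,"ty":0,"tz":0.03,"rx":0,"ry":0,"rz":0},{"fingers":1,"tx":0.0005,"ty":0,"tz":0.06,"rx":0,"ry":0,"rz":0},{"fingers":1,"tx":0.0005,"ty":0,"tz":0.08,"rx":0,"ry":0,"rz":0},{"fingers":1,"tx":0.0005,"ty":0,"tz":0.09,"rx":0,"ry":0,"rz":0},{"fingers":1,"tx":0.0005,"ty":0,"tz":0.094,"rx":0,"ry":0,"rz":0},{"fingers":1,"tx":0.0005,"ty":0,"tz":0.094,"rx":0,"ry":0,"rz":0},{"fingers":1,"tx":0.0005,"ty":0,"tz":0.094,"rx":0,"ry":0,"rz":0}]'
python3 - <<'E'
from h import *
go(.5158,-.317,.112,0)
E
```

```text
clock: 16.67
tool_pos: [0.517, -0.3186, 0.1176]
ee_rot: [3.14, -0.002, 0.001]
contact_force: [-0.4, -0.5, -1.7]
gripper_width: 0.0435
grasp_force: 20.0
16.67 t [-0.0012 -0.0016  0.0056] r [ 0.0015 -0.0017  0.0015]
```

```bash
python3 -m pendant '[{"fingers":1,"tx":-0.001,"ty":-0.0015,"tz":0.003,"rx":0,"ry":0,"rz":0},{"fingers":1,"tx":-0.001,"ty":-0.0015,"tz":0.0054,"rx":0,"ry":0,"rz":0},{"fingers":1,"tx":-0.001,"ty":-0.0015,"tz":0.0054,"rx":0,"ry":0,"rz":0},{"fingers":1,"tx":-0.001,"ty":-0.0015,"tz":0.0054,"rx":0,"ry":0,"rz":0}]'
python3 -m pendant '[{"fingers":-1,"tx":0,"ty":0,"tz":0,"rx":0,"ry":0,"rz":0},{"fingers":-1,"tx":0,"ty":0,"tz":0,"rx":0,"ry":0,"rz":0},{"fingers":-1,"tx":0,"ty":0,"tz":0,"rx":0,"ry":0,"rz":0},{"fingers":-1,"tx":0,"ty":0,"tz":0,"rx":0,"ry":0,"rz":0},{"fingers":-1,"tx":0,"ty":0,"tz":-0.03,"rx":0,"ry":0,"rz":0},{"fingers":-1,"tx":0,"ty":0,"tz":-0.07,"rx":0,"ry":0,"rz":0},{"fingers":-1,"tx":0,"ty":0,"tz":-0.11,"rx":0,"ry":0,"rz":0},{"fingers":0.1,"tx":0.115,"ty":-0.304,"tz":-0.14,"rx":0,"ry":0,"rz":-0.044},{"fingers":0.1,"tx":0.115,"ty":-0.304,"tz":-0.14,"rx":0,"ry":0,"rz":-0.044},{"fingers":0.1,"tx":0.115,"ty":-0.304,"tz":-0.14,"rx":0,"ry":0,"rz":-0.044},{"fingers":0.1,"tx":0.115,"ty":-0.304,"tz":-0.14,"rx":0,"ry":0,"rz":-0.044},{"fingers":0.1,"tx":0.115,"ty":-0.304,"tz":-0.14,"rx":0,"ry":0,"rz":-0.044},{"fingers":0.1,"tx":0.115,"ty":-0.304,"tz":-0.14,"rx":0,"ry":0,"rz":-0.044},{"fingers":0.1,"tx":0.115,"ty":-0.304,"tz":-0.14,"rx":0,"ry":0,"rz":-0.044},{"fingers":0.1,"tx":0.115,"ty":-0.304,"tz":-0.14,"rx":0,"ry":0,"rz":-0.044},{"fingers":0.1,"tx":0.115,"ty":-0.304,"tz":-0.14,"rx":0,"ry":0,"rz":-0.044},{"fingers":0.1,"tx":0.115,"ty":-0.304,"tz":-0.14,"rx":0,"ry":0,"rz":-0.044},{"fingers":0.1,"tx":0.115,"ty":-0.304,"tz":-0.14,"rx":0,"ry":0,"rz":-0.044},{"fingers":0.1,"tx":0.115,"ty":-0.304,"tz":-0.14,"rx":0,"ry":0,"rz":-0.044},{"fingers":0.1,"tx":0.115,"ty":-0.304,"tz":-0.14,"rx":0,"ry":0,"rz":-0.044}]'
python3 - <<'E'
from h import *
f=robot.grab_frame("wrist")
c,r,a,_=blob(f,(0,130,60),(10,255,255),(200,120,360,340));q=cv2.boxPoints(r);print(r,a)
i=np.argsort(q[:,1]);far=ray(f,q[i[:2]].mean(0),.016);print('far grip end',far,'c',far-.045*np.array([np.cos(.044),np.sin(.044)]))
go(.631,-.0125,.0865,2.5)
E
```

```text
clock: 17.0
tool_pos: [0.5158, -0.3174, 0.1122]
ee_rot: [3.14, -0.002, 0.001]
contact_force: [-1.0, 1.1, 5.9]
gripper_width: 0.0438
grasp_force: 20.0
clock: 18.67
tool_pos: [0.6295, -0.0145, 0.2504]
ee_rot: [3.141, 0.001, 0.043]
contact_force: [-0.5, -0.1, 0.0]
gripper_width: 0.0414
grasp_force: 0.0
((276.2350158691406, 196.0181884765625), (15.586549758911133, 80.1089859008789), 0.8425242304801941) 1249
far grip end [ 0.67686686 -0.00984791] c [ 0.63191041 -0.01182727]
18.72 t [ 0.0016 -0.0019  0.164 ] r [ 0.0001  0.0005 -0.001 ]
```

```bash
python3 -m pendant '[{"fingers":0.1,"tx":0.002,"ty":-0.0022,"tz":0.04,"rx":0,"ry":0,"rz":0},{"fingers":0.1,"tx":0.002,"ty":-0.0022,"tz":0.08,"rx":0,"ry":0,"rz":0},{"fingers":0.1,"tx":0.002,"ty":-0.0022,"tz":0.115,"rx":0,"ry":0,"rz":0},{"fingers":0.1,"tx":0.002,"ty":-0.0022,"tz":0.14,"rx":0,"ry":0,"rz":0},{"fingers":0.1,"tx":0.002,"ty":-0.0022,"tz":0.155,"rx":0,"ry":0,"rz":0},{"fingers":0.1,"tx":0.002,"ty":-0.0022,"tz":0.161,"rx":0,"ry":0,"rz":0},{"fingers":0.1,"tx":0.002,"ty":-0.0022,"tz":0.163,"rx":0,"ry":0,"rz":0},{"fingers":0.1,"tx":0.002,"ty":-0.0022,"tz":0.163,"rx":0,"ry":0,"rz":0},{"fingers":1,"tx":0.002,"ty":-0.0022,"tz":0.163,"rx":0,"ry":0,"rz":0},{"fingers":1,"tx":0.002,"ty":-0.0022,"tz":0.163,"rx":0,"ry":0,"rz":0},{"fingers":1,"tx":0.002,"ty":-0.0022,"tz":0.163,"rx":0,"ry":0,"rz":0},{"fingers":1,"tx":0.002,"ty":-0.0022,"tz":0.163,"rx":0,"ry":0,"rz":0},{"fingers":1,"tx":0.002,"ty":-0.0022,"tz":0.163,"rx":0,"ry":0,"rz":0},{"fingers":1,"tx":0.002,"ty":-0.0022,"tz":0.163,"rx":0,"ry":0,"rz":0},{"fingers":1,"tx":0.002,"ty":-0.0022,"tz":0.163,"rx":0,"ry":0,"rz":0}]' 20
python3 - <<'E'
from h import *
go(.5297,-.391,.1,10.4)
E
```

```text
clock: 19.97
tool_pos: [0.6323, -0.0107, 0.0887]
ee_rot: [3.141, -0.002, 0.045]
contact_force: [-1.5, -0.9, 6.1]
gripper_width: 0.0179
grasp_force: 20.0
19.97 t [-0.1196  0.3753 -0.0113] r [ 0.0005 -0.0015 -0.1366]
```

```bash
python3 -m pendant '[{"fingers":1,"tx":0,"ty":0,"tz":-0.03,"rx":0,"ry":0,"rz":0},{"fingers":1,"tx":0,"ty":0,"tz":-0.07,"rx":0,"ry":0,"rz":0},{"fingers":1,"tx":-0.005,"ty":0.015,"tz":-0.1,"rx":0,"ry":0,"rz":0},{"fingers":1,"tx":-0.013,"ty":0.04,"tz":-0.12,"rx":0,"ry":0,"rz":-0.03},{"fingers":1,"tx":-0.024,"ty":0.075,"tz":-0.12,"rx":0,"ry":0,"rz":-0.06},{"fingers":1,"tx":-0.035,"ty":0.11,"tz":-0.12,"rx":0,"ry":0,"rz":-0.09},{"fingers":1,"tx":-0.046,"ty":0.145,"tz":-0.12,"rx":0,"ry":0,"rz":-0.12},{"fingers":1,"tx":-0.057,"ty":0.18,"tz":-0.12,"rx":0,"ry":0,"rz":-0.136},{"fingers":1,"tx":-0.068,"ty":0.215,"tz":-0.12,"rx":0,"ry":0,"rz":-0.136},{"fingers":1,"tx":-0.08,"ty":0.25,"tz":-0.12,"rx":0,"ry":0,"rz":-0.136},{"fingers":1,"tx":-0.091,"ty":0.285,"tz":-0.12,"rx":0,"ry":0,"rz":-0.136},{"fingers":1,"tx":-0.102,"ty":0.32,"tz":-0.12,"rx":0,"ry":0,"rz":-0.136},{"fingers":1,"tx":-0.112,"ty":0.35,"tz":-0.12,"rx":0,"ry":0,"rz":-0.136},{"fingers":1,"tx":-0.119,"ty":0.372,"tz":-0.12,"rx":0,"ry":0,"rz":-0.136},{"fingers":1,"tx":-0.12,"ty":0.375,"tz":-0.1,"rx":0,"ry":0,"rz":-0.136},{"fingers":1,"tx":-0.12,"ty":0.375,"tz":-0.08,"rx":0,"ry":0,"rz":-0.136},{"fingers":1,"tx":-0.12,"ty":0.375,"tz":-0.08,"rx":0,"ry":0,"rz":-0.136},{"fingers":1,"tx":-0.12,"ty":0.375,"tz":-0.08,"rx":0,"ry":0,"rz":-0.136}]'
python3 - <<'E'
from h import *
go(.5297,-.391,.1,10.4)
f=robot.grab_frame("wrist");cv2.imwrite('pics/w8.png',f['color']);np.savez('w8.npz',mtx=f['mtx'],pose=f['pose'])
E
```

```text
clock: 21.47
tool_pos: [0.528, -0.39, 0.1662]
ee_rot: [-3.138, 0.002, 0.181]
contact_force: [-0.3, -0.9, -0.5]
gripper_width: 0.0178
grasp_force: 20.0
21.47 t [0.0016 0.0016 0.0662] r [-0.0034  0.0021 -0.0009]
```

View pics/w8.png

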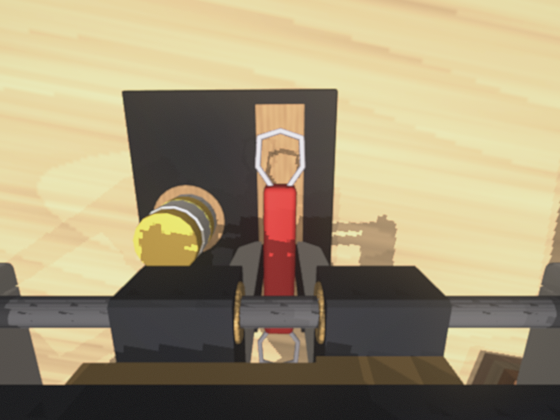

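The loop tool lines up with the strip: both are centred at column 280, and the strip's far end is at row 104. The yellow jar is standing on its spot. I'll lower the tool now.

```bash
python3 -m pendant '[{"fingers":1,"tx":0.0005,"ty":0.0005,"tz":0.02,"rx":0,"ry":0,"rz":0},{"fingers":1,"tx":0.0005,"ty":0.0005,"tz":0.04,"rx":0,"ry":0,"rz":0},{"fingers":1,"tx":0.0005,"ty":0.0005,"tz":0.055,"rx":0,"ry":0,"rz":0},{"fingers":1,"tx":0.0005,"ty":0.0005,"tz":0.061,"rx":0,"ry":0,"rz":0},{"fingers":1,"tx":0.0005,"ty":0.0005,"tz":0.064,"rx":0,"ry":0,"rz":0},{"fingers":1,"tx":0.0005,"ty":0.0005,"tz":0.064,"rx":0,"ry":0,"rz":0},{"fingers":1,"tx":0.0005,"ty":0.0005,"tz":0.064,"rx":0,"ry":0,"rz":0},{"fingers":1,"tx":0.0005,"ty":0.0005,"tz":0.064,"rx":0,"ry":0,"rz":0}]'
python3 - <<'E'
from h import *
go(.5297,-.391,.1005,10.4)
E
```

```text
clock: 22.18
tool_pos: [0.53, -0.3916, 0.1052]
ee_rot: [3.139, -0.001, 0.181]
contact_force: [0.3, 0.1, -0.2]
gripper_width: 0.0182
grasp_force: 20.0
22.18 t [-0.0002 -0.0006  0.0047] r [ 0.0021 -0.0014 -0.0004]
```

```bash
python3 -m pendant '[{"fingers":1,"tx":0,"ty":-0.0005,"tz":0.003,"rx":0,"ry":0,"rz":0},{"fingers":1,"tx":0,"ty":-0.0005,"tz":0.0045,"rx":0,"ry":0,"rz":0},{"fingers":1,"tx":0,"ty":-0.0005,"tz":0.0045,"rx":0,"ry":0,"rz":0},{"fingers":1,"tx":0,"ty":-0.0005,"tz":0.0045,"rx":0,"ry":0,"rz":0}]'
python3 -m pendant '[{"fingers":0.1,"tx":0,"ty":0,"tz":0,"rx":0,"ry":0,"rz":0},{"fingers":0.1,"tx":0,"ty":0,"tz":0,"rx":0,"ry":0,"rz":0},{"fingers":0.1,"tx":0,"ty":0,"tz":0,"rx":0,"ry":0,"rz":0},{"fingers":0.1,"tx":0,"ty":0,"tz":-0.02,"rx":0,"ry":0,"rz":0},{"fingers":0.1,"tx":0,"ty":0,"tz":-0.06,"rx":0,"ry":0,"rz":0},{"fingers":0.1,"tx":0,"ty":0,"tz":-0.1,"rx":0,"ry":0,"rz":0},{"fingers":0.1,"tx":0,"ty":0,"tz":-0.14,"rx":0,"ry":0,"rz":0},{"fingers":0.1,"tx":-0.126,"ty":-0.42,"tz":-0.2,"rx":0,"ry":0,"rz":0},{"fingers":0.1,"tx":-0.126,"ty":-0.42,"tz":-0.2,"rx":0,"ry":0,"rz":0},{"fingers":0.1,"tx":-0.126,"ty":-0.42,"tz":-0.2,"rx":0,"ry":0,"rz":0},{"fingers":0.1,"tx":-0.126,"ty":-0.42,"tz":-0.2,"rx":0,"ry":0,"rz":0},{"fingers":0.1,"tx":-0.126,"ty":-0.42,"tz":-0.2,"rx":0,"ry":0,"rz":0},{"fingers":0.1,"tx":-0.126,"ty":-0.42,"tz":-0.2,"rx":0,"ry":0,"rz":0},{"fingers":0.1,"tx":-0.126,"ty":-0.42,"tz":-0.2,"rx":0,"ry":0,"rz":0},{"fingers":0.1,"tx":-0.126,"ty":-0.42,"tz":-0.2,"rx":0,"ry":0,"rz":0},{"fingers":0.1,"tx":-0.126,"ty":-0.42,"tz":-0.2,"rx":0,"ry":0,"rz":0},{"fingers":0.1,"tx":-0.126,"ty":-0.42,"tz":-0.2,"rx":0,"ry":0,"rz":0},{"fingers":0.1,"tx":-0.126,"ty":-0.42,"tz":-0.2,"rx":0,"ry":0,"rz":0},{"fingers":0.1,"tx":-0.126,"ty":-0.42,"tz":-0.2,"rx":0,"ry":0,"rz":0},{"fingers":0.1,"tx":-0.126,"ty":-0.42,"tz":-0.2,"rx":0,"ry":0,"rz":0}]'
python3 - <<'E'
from h import *
f=robot.grab_frame("top");c=f['color']
a=c[135:265,65:185];b=c[155:285,395:515]
cv2.imwrite('pics/end.png',cv2.resize(np.hstack([a,b]),None,fx=3.3,fy=3.3,interpolation=cv2.INTER_CUBIC))
cv2.imwrite('pics/end_s.png',robot.grab_frame("scene")['color'])
E
```

```text
clock: 22.52
tool_pos: [0.5297, -0.3909, 0.1006]
ee_rot: [3.14, -0.001, 0.181]
contact_force: [0.1, 1.6, 4.7]
gripper_width: 0.0178
grasp_force: 20.0
clock: 24.18
tool_pos: [0.3294, 0.0007, 0.2996]
ee_rot: [3.14, -0.002, 0.184]
contact_force: [0.4, 0.1, -0.4]
gripper_width: 0.0422
grasp_force: 0.0
```

View pics/end.png

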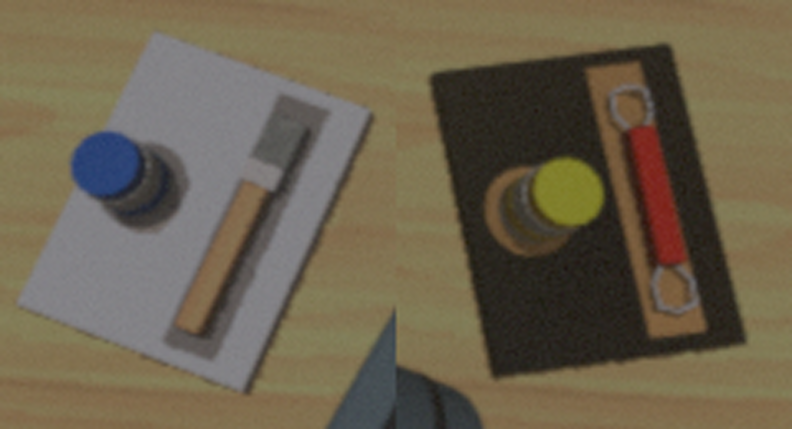

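View pics/end_s.png

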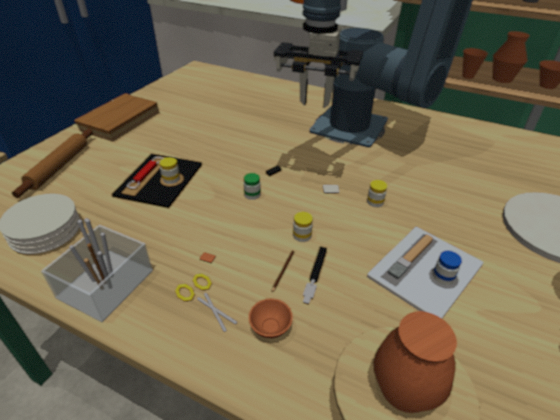

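Both kits look right. I'll check the offsets against the spots and strips, all in the same camera, before handing in.

```bash
python3 - <<'E'
from h import *
f=robot.grab_frame("top")
P=lambda x,y,r,z:ray(f,((65 if not r else 275)+x/3.3,(135 if not r else 155)+y/3.3),z)
print('blue',P(107,164,0,.068),'vs .5355 .3803; yellow',P(568,191,1,.068),'vs .5163 -.3195')
b,t=P(192,331,0,.024),P(291,121,0,.02);print('brush',(b+t)/2,np.linalg.norm(t-b),np.degrees(np.arctan2(*(t-b)[::-1])),'vs .513 .309 -17')
b,t=P(674,314,1,.02),P(631,84,1,.02);print('loop',(b+t)/2,np.linalg.norm(t-b),np.degrees(np.arctan2(*(t-b)[::-1])),'vs .529 -.3935 10.4')
E
```

```text
blue [0.53236556 0.37663488] vs .5355 .3803; yellow [ 0.51676819 -0.32039766] vs .5163 -.3195
brush [0.51058277 0.30712706] 0.14770113381020444 -16.483868945506803 vs .513 .309 -17
loop [ 0.5281618  -0.39469497] 0.1497703686162698 7.422961044401472 vs .529 -.3935 10.4
```

```bash
python3 - <<'E'
from h import *
for n,lo,hi,sp in(('w5',(100,100,50),(125,255,255),(186.5,221)),('w8',(24,110,75),(36,255,255),(187,220))):
    f=dict(np.load(n+'.npz'));f['color']=cv2.imread(f'pics/{n}.png')
    c,r,a,p=blob(f,lo,hi,(120,190,230,266));x0,x1,y0=p[:,0].min(),p[:,0].max(),p[:,1].min()
    (cx,cy),rad=cv2.minEnclosingCircle(p);print(n,a,(cx,cy),rad,x0,x1,y0,'lid',ray(f,(cx,cy),.068),'spot',ray(f,sp,.012))
E
```

```text
w5 2864 (164.90789794921875, 243.63157653808594) 33.196678161621094 132.0 198.0 214.0 lid [0.5368702  0.38068372] spot [0.53613878 0.38378576]
w8 992 (163.7889404296875, 239.91708374023438) 30.84866714477539 133.0 193.0 212.0 lid [ 0.51966331 -0.31573333] spot [ 0.51590055 -0.3143193 ]
```

```bash
python3 -c "
from workcell import robot
print(robot.hand_in())"
```

```text
the job is handed in; nothing more can be done
None
```

I made up both kits and handed the job in at about 24 s on the robot's clock; by my camera checks both jars stand upright and both tools lie along their strips, each about 5 mm or less off centre, with the green jar and palette knife untouched.

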